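# Offer up the gear cover of the stud-setting feed unit

### The job

On the feed unit on the bench, lock the sliding carriage by turning its clamp knob clockwise (seen from above) as far as it goes. Then pick up the loose cover plate by its grip and hold it level and still about a centimetre above the carriage, not resting on it, with its three holes exactly over the three threaded holes so that a colleague can put the screws in. Finish while holding it there: do not put it down or let go; leave the carriage where it stands and the other things on the bench alone.

Things in the scene. Friction and masses are not known exactly. Their poses are not given: they have to be found in the camera images.
- press: The feed unit, fixed to the bench: a painted grey bed 150 x 260 mm, 24 mm high, with two steel rails on top along its y axis (the long way). On the rails stands the carriage. Origin: underside centre of the bed, at bench height; z up. The whole unit is turned somewhat about the vertical.
- carriage_top (a point): Centre of the carriage's top face, 80 mm above the bench; axes as the bed's. Grey block 100 (x) x 140 mm (y), an open 56 x 68 mm window with brass gears (below the face) in its top. Slides along y, 90 mm in all, stiff (about 8 N): closing off-centre on the knob can shift it a little. On its -x side a lug 60 mm wide, top 50 mm above the bench, reaches out 105 mm and carries the knob.
- thread_a (a point): Mouth of threaded hole a (9 mm across) in the carriage's top face: 33 mm to -x and 55 mm to +y of carriage_top. Axes as carriage_top.
- thread_b (a point): Mouth of threaded hole b (9 mm): 33 mm to +x and 55 mm to +y of carriage_top.
- thread_c (a point): Mouth of threaded hole c (9 mm), alone at the other end: 55 mm to -y of carriage_top, on the centre line.
- clamp_grip (a point): Grip point of the clamp knob, on its vertical axis, 87 mm above the bench, 112 mm to -x of carriage_top (62 mm from the block's side). The knob is a black disc 44 mm across, top 64 mm above the bench, with an upright bar 42 mm long, 14 mm thick, up to 94 mm above the bench: grip the bar across its thickness. The point's x axis lies along the bar and turns with it.
- clamp (a joint): Clamp knob angle, rad: 0 = fully loose (bar along the bed's x axis), grows clockwise seen from above, 1.6 = stop, locked. It turns against about 0.1 N m of friction and stays where it is left.
- cover: Loose cover plate, painted grey, 100 (x) x 140 (y) x 6 mm, 0.2 to 0.45 kg, flat on the bench, grip up. Origin: centre of its underside, z up. Three 16 mm holes in the threads' pattern: a, b at the +y end, c at the -y end. On top in the middle a bridge grip along y: bar 64 mm long, 14 mm thick (x), 34 to 46 mm above the underside, on two posts as thick, 12 mm long, at y = -26 and +26 mm.
- cover_grip (a point): Centre of the cover's grip bar, 40 mm above the underside of the cover, above its middle. Axes as cover.
- hole_a (a point): Centre of cover hole a at the underside: x -33, y +55 mm in the cover's frame. It belongs over thread_a.
- hole_b (a point): Centre of cover hole b at the underside: x +33, y +55 mm in the cover's frame. It belongs over thread_b.
- hole_c (a point): Centre of cover hole c at the underside: x 0, y -55 mm in the cover's frame. It belongs over thread_c.
- button_box: Bystander: open cardboard box of buttons, 110 x 150 x 45 mm, beyond the work. Origin: underside centre. Leave alone.
- glue: Bystander: glue bottle, 56 mm across, 130 mm tall. Origin: underside centre. Leave alone.
- screw_dish: Bystander: round steel dish with the screws, 76 mm across, 22 mm high. Origin: underside centre. Leave alone.
There are look-alikes about, which are no part of the job. Leave any orange look-alike of the cover alone.

How it is judged (in metres and radians):
On the way, in this order (a step that is already met when the one before it is completed fails the run):
1. the clamp knob is turned clockwise to its stop (within 0.15 rad) while the cover still lies on the bench (value of joint clamp above 1.45 rad and height (world z) of cover below 0.01 m), for 0.2 s.
2. the cover is lifted in the gripper (height (world z) of cover above 0.04 m and contact force between the fingers and cover above 1 N), for 0.2 s.
At the end, for the whole second after the job is handed in: Gripper holds the cover still (<15 mm/s), level (<0.07 rad), underside 3-20 mm above the carriage top, not touching the unit, each hole within 4 mm horizontally of its thread; knob within 0.15 rad of its stop; carriage within 12 mm of its start (horizontal distance between hole_a and thread_a below 0.004 m and horizontal distance between hole_b and thread_b below 0.004 m and horizontal distance between hole_c and thread_c below 0.004 m and z of cover in the frame of carriage_top between 0.003 and 0.02 m and angle between cover's own z axis and vertical below 0.07 rad and contact force between cover and press below 0.3 N and contact force between the fingers and cover above 1 N and linear speed of cover below 0.015 m/s and value of joint clamp above 1.45 rad and distance of carriage_top from where it was at the start of the episode below 0.012 m); the arm keeps its last pose, push and grip.
It fails at once if the cardboard box of buttons is disturbed (moved over 20 mm) (distance of button_box from where it was at the start of the episode above 0.02 m).
It fails at once if the glue bottle is disturbed (moved over 20 mm) (distance of glue from where it was at the start of the episode above 0.02 m).
It fails at once if the screw dish is disturbed (moved over 20 mm) (distance of screw_dish from where it was at the start of the episode above 0.02 m).
It also fails if it takes over 48 s, if anything falls off the work surface, if the arm or the gripper's body presses on something with over 40 N, if the wrist force passes 120 N, or if a joint passes its speed limit or range.

### The arm

A 6-joint arm with a two-finger parallel gripper is mounted at the origin on the work surface. World frame = base frame: x ahead of the robot, y to its left, z up, the work surface at z = 0. Lengths are in mm, angles in rad, forces in N, time in s.
With the tool pointing down it reaches from about 300 to 775 mm from the base axis. Payload 14.6 kg.
Tool frame: the origin (TCP) lies between the finger pads; the fingertips stand ahead of it and the grasp point (between the pads) lies 11 mm behind it (manip.finger_overhang is the z of the fingertips in the tool frame, in mm); z points along the fingers, y is the line along which they close (so a half turn about z gives the same grasp; the last joint's range is limited). The gripper opens to 94 mm and grips with 3 to 60 N. Pads are 16 mm wide; open, the fingers measure 119 mm over their backs; the gripper's body (75 mm by 177 mm) begins 78 mm behind the grasp point.
Start: joints at [-1.282, 0.3, 1.521, -0, 1.321, -0.067], TCP at [191.58, -515.545, 184.346] pointing down, gripper open.
Joint ranges: [-3.03, 3.03], [-0.79, 2.21], [0.23, 2.52], [-1.04, 4.18], [0, 3.07], [-2.55, 2.55]. Speed limits (rad/s): [2.22, 2.22, 2.57, 3.14, 3.14, 3.14].

### API

Orientations are given as [roll, pitch, yaw] about the fixed x, y, z axes, in that order (R = Rz(yaw) Ry(pitch) Rx(roll)).
In Python, from cell import manip gives the robot as it stands.
- The arm moves only by the tool jog_arm, never from a script. Its argument "series" is a list of rows, each a list of 7 numbers: the shift along the world's x, y, z as a fraction of full scale, then the turn, a rotation vector about the world's x, y, z as a fraction of full scale, then the closure, from 0 (fully open) to 1 (shut). In form: [[dx, dy, dz, wx, wy, wz, fingers], ...]. A call has 1 to 8 rows; each row is the pose to reach, as a shift and turn from the pose commanded when the call began; what a row does not reach only later rows make up. Full scale, the value 1, is 120 mm for a shift and 90 degrees for a turn. A row lasts 1/12 s, in which the tool goes at most 41.7 mm and 7.16 degrees, less where a joint would pass 70% of its speed; a pose out of reach is approached as far as the arm can. A call with a number of a shift or a turn outside -1 to 1 is refused whole. A call with a gripper value outside its range is refused whole. The fingers move at their own pace and stop on an object; "grip_force" is the grip in N (left out, the last holds). Time passes only in rows, so rows that repeat a pose let the fingers close. It gives the time, the measured TCP pose, the force, the opening and the grip force at its end, in the units of the state.
- manip.read_state(): the state, without advancing time (a new reading comes with each control period).
- manip.camera(name): name is "scene" or "side" or "wrist"; returns a dict with "frame" (480x640x3 uint8, red, green, blue), "vfov" (degrees; the focal length in pixels is half the picture's height over the tangent of half this angle, whatever the lens; pixels are square), "cx", "cy" (the principal point, pixels), "k1" (the pictures are not rectified: a ray, as slopes to the right and down, at radius r is drawn at 1 + k1 r^2 times it, then the intrinsics apply), "R" (3x3) and "t" (3): a world point X has camera coordinates R X + t; the wrist camera has in their place "hand_eye" (4x4, takes a point from camera to tool coordinates, whose origin is the TCP and whose axes are the flange's). Camera axes: x right, y down, z forward; pixel columns grow to the right and rows downward; lengths in mm; the calibration is good to about 2 mm. A picture is of the moment at which its call begins: read the wrist's pose just before it. There is no depth.
- manip.sign_off(): hands the job in; it is judged then, once.
The state is a dict: "clock": time; "joints": joint angles; "qd": joint speeds; "effort": joint torques, N m; "eef_pos": TCP position; "eef_rot": TCP orientation; "wrist_force": force on the tool from outside, world axes, zero at the start; "moment": the same for the moment, N m; "finger_gap": finger opening in mm; "finger_force": force on a finger pad.
Only numpy, scipy, OpenCV 4.12 (cv2) and the standard library are available. Lean on these libraries where they do the work, as an engineer would, in place of code of your own. Each camera call takes 0.05 s, during which the arm holds its last target. There are 200 camera calls.

## Working session

There is one attempt and no reset: what is moved stays moved. The work goes in short steps, Python scripts to look and compute and a tool call to move; the robot and the scene stay as the last step left them, time stands still between calls to the robot, and variables do not carry over. Pictures are saved under pics/ and viewed, at most 10 in all, crops included, and the job is handed in when it is done.

Besides the shell and the picture viewer there is one more tool, called after "Request:" as name(argument=value, ...), one argument or row to a line, values as JSON. jog_arm: Moves the arm, as the interface text tells. Its arguments: {"type":"object","properties":{"series":{"type":"array"},"grip_force":{"type":"number"}},"required":["series"]}

```bash
ls; mkdir -p pics
python3 - <<'E'
from cell import manip
import cv2,pickle
print(manip.read_state())
for n in("scene","side","wrist"):
    c=manip.camera(n); pickle.dump(c,open(n+"0.pkl","wb")); cv2.imwrite(f"pics/{n}0.png",c["frame"][:,:,::-1])
    print(n,{k:v for k,v in c.items() if k!="frame"})
E
```

```text
pics
{'clock': 0.0, 'joints': array([-1.28161193e+00,  3.00441761e-01,  1.52157810e+00, -2.49641298e-05,
        1.32068429e+00, -6.65822585e-02]), 'qd': array([ 0.00028808, -0.00078409,  0.00029645,  0.00156227, -0.00042489,
       -0.00163797]), 'effort': array([ 1.71175066e-04, -5.31809986e+01, -3.52742887e+01,  7.08244415e-02,
        2.43518804e-02, -6.75940259e-05]), 'eef_pos': array([ 191.48944853, -515.28893886,  183.80369249]), 'eef_rot': array([-3.14048200e+00, -4.98249352e-05,  3.55772818e-01]), 'wrist_force': array([-0.12464972, -0.31241257, -0.65496723]), 'moment': array([-0.01957012, -0.01481176,  0.01516574]), 'finger_force': 0.0, 'finger_gap': 93.91276905354789}
scene {'vfov': 48.54164209824366, 'cx': 329.7967447435181, 'cy': 234.06511941153605, 'k1': 0.03977910131888682, 'R': array([[ 0.75668486,  0.65376867, -0.00381403],
       [ 0.55458496, -0.64495516, -0.52580258],
       [-0.34621313,  0.39575165, -0.85059808]]), 't': array([-405.63685508, -308.43418204, 1204.97451784])}
side {'vfov': 51.67679742808249, 'cx': 325.56168577256443, 'cy': 244.94132379547534, 'k1': -0.0103238435418227, 'R': array([[-0.89682539, -0.44227788, -0.00972106],
       [-0.31909848,  0.66195643, -0.67822551],
       [ 0.30639906, -0.60514788, -0.73478953]]), 't': array([465.5743291 , 257.80010759, 942.98670994])}
wrist {'vfov': 58.0780106056619, 'cx': 325.0901530612427, 'cy': 237.56518045103394, 'k1': 0.036539473740902065, 'hand_eye': array([[ 7.93226421e-04, -9.67891437e-01, -2.51367335e-01,
         7.33140210e+01],
       [ 9.99999334e-01,  5.57172290e-04,  1.01024902e-03,
        -1.23416613e-01],
       [-8.37756463e-04, -2.51367969e-01,  9.67891235e-01,
        -2.01193025e+02],
       [ 0.00000000e+00,  0.00000000e+00,  0.00000000e+00,
         1.00000000e+00]])}
```

View pics/scene0.png

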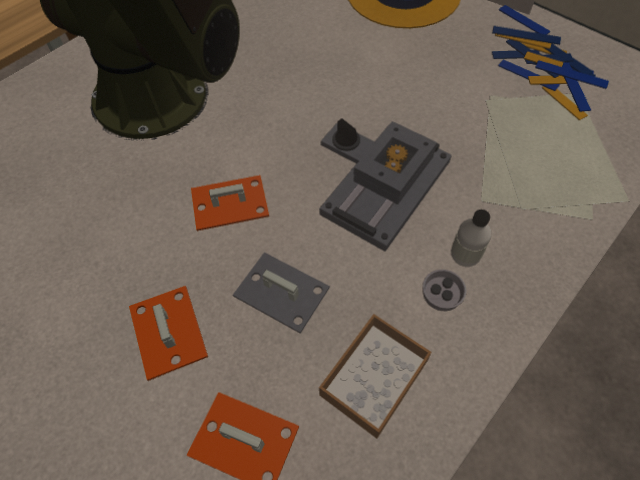

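View pics/side0.png

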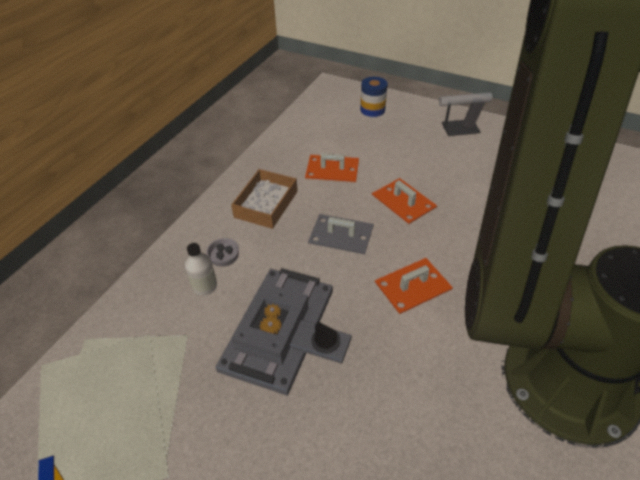

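Candidates for the cover in the scene view are the grey plate at (281,292) and orange look-alikes at (230,202), (168,332) and (243,438). I choose the grey one. The knob is at (346,133) and the carriage at (398,160). I'll check both in one close crop.

Run:
```python
import cv2,numpy as np
a=cv2.imread("pics/scene0.png");b=cv2.imread("pics/side0.png")
r=lambda i,x,y:cv2.convertScaleAbs(cv2.resize(i[y:y+100,x:x+133],(400,300),interpolation=cv2.INTER_CUBIC),alpha=1.7)
r2=lambda i,x,y:r(i,x,y)
cv2.imwrite("pics/crop1.png",np.vstack([np.hstack([r(a,318,110),r(a,215,240)]),np.hstack([r(b,225,265),r(b,280,190)])]))
```

```text
(no output)
```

View pics/crop1.png

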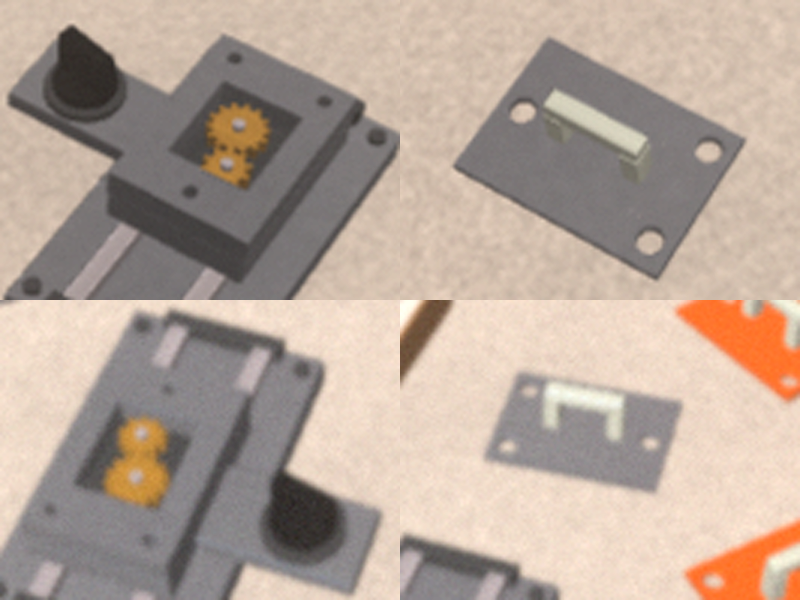

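Top-left crop (scene): threads a (235,58), b (325,102), c (190,191), knob at (85,75). Top-right crop: the plate is grey with three holes, c alone at (123,110), a (308,150), b (250,240). The side crops show the same.

```bash
cat > h.py <<'E'
import numpy as np,cv2,pickle
from scipy.optimize import least_squares
def project(c,X,R=None,t=None):
    R=c["R"] if R is None else R; t=c["t"] if t is None else t
    p=np.atleast_2d(X)@np.array(R).T+t; s=p[:,:2]/p[:,2:]
    s=s*(1+c["k1"]*(s**2).sum(1,keepdims=True))
    return s*240/np.tan(np.radians(c["vfov"]/2))+[c["cx"],c["cy"]]
def wrist_ext(c,pos,rpy):
    r,p,y=rpy
    from scipy.spatial.transform import Rotation as Ro
    T=np.eye(4);T[:3,:3]=Ro.from_euler("xyz",rpy).as_matrix();T[:3,3]=pos
    W=np.linalg.inv(T@c["hand_eye"]); return W[:3,:3],W[:3,3]
PAT=np.array([[-33,55],[33,55],[0,-55.]])
def place(q,P,z):
    c,s=np.cos(q[2]),np.sin(q[2]); return np.c_[P@[[c,s],[-s,c]]+q[:2],np.full(len(P),z)]
def fit(views,P,z,q0):  # views: list of (c,R,t,px)
    f=lambda q:np.concatenate([(project(c,place(q,P,z),R,t)-px).ravel() for c,R,t,px in views])
    r=least_squares(f,q0);return r.x,r.fun.round(1)
E
python3 - <<'E'
from h import *
A=pickle.load(open("scene0.pkl","rb"));B=pickle.load(open("side0.pkl","rb"))
k=133/400
px=lambda L,o:np.array(L)*[k,1/3]+o
v={"car":([(235,58),(325,102),(190,191)],(318,110),[(148,240),(50,210),(168,88)],(225,265),80,(430,-30,.5)),
"cov":([(308,150),(250,240),(123,110)],(215,240),[(108,146),(130,90),(250,143)],(280,190),5,(400,-300,-1))}
for n,(s,so,d,do,z,q0) in v.items():
    va=(A,A["R"],A["t"],px(s,so));vb=(B,B["R"],B["t"],px(d,do))
    for V in([va],[vb],[va,vb]):
        q,r=fit(V,PAT,z,q0);print(n,q.round(3),r)
    if n=="car":print("knob",place(q,np.array([[-112,0.]]),87))
E
```

```text
car [5.57318e+02 1.69049e+02 1.11000e-01] [ 0.2  0.1 -0.1 -0.1 -0.   0.1]
car [5.55251e+02 1.67841e+02 1.23000e-01] [ 0.  -0.2  0.1 -0.1 -0.1  0.4]
car [5.5631e+02 1.6840e+02 1.1800e-01] [-0.7  0.  -0.9 -0.4 -0.5  0.1 -0.8 -0.1 -0.7 -0.2 -0.6  0.4]
knob [[445.08626503 155.23686341  87.        ]]
cov [ 558.623 -157.165   -1.383] [ 0.2 -0.1 -0.1  0.1 -0.1  0. ]
cov [ 555.084 -159.26    -1.386] [-0.2 -0.1 -0.   0.1  0.2 -0. ]
cov [ 557.317 -157.769   -1.384] [-0.5 -0.3 -1.  -0.1 -0.8 -0.2 -1.3  0.1 -1.1  0.2 -0.9  0.1]
```

Request:
jog_arm(
  series=[
    [1, 1, 0.1, 0, 0, 0.31, 0],
    [1, 1, 0.1, 0, 0, 0.31, 0],
    [1, 1, 0.1, 0, 0, 0.31, 0],
    [1, 1, 0.1, 0, 0, 0.31, 0],
    [1, 1, 0.1, 0, 0, 0.31, 0],
  ],
)

```text
clock: 0.57
eef_pos: [315.0, -391.9, 196.9]
eef_rot: [3.141, -0.001, 0.854]
wrist_force: [-0.7, -0.6, 0.6]
finger_gap: 94.1
finger_force: 0.0
```

Request:
jog_arm(
  series=[
    [1, 1, 0, 0, 0, 0.31, 0],
    [1, 1, 0, 0, 0, 0.31, 0],
    [1, 1, 0, 0, 0, 0.31, 0],
    [1, 1, 0, 0, 0, 0.31, 0],
    [1, 1, 0, 0, 0, 0.31, 0],
  ],
)

```text
clock: 0.98
eef_pos: [434.7, -271.5, 196.2]
eef_rot: [3.141, -0.001, 1.341]
wrist_force: [-0.9, -0.0, -0.6]
finger_gap: 93.8
finger_force: 0.0
```

Request:
jog_arm(
  series=[
    [0.1, 1, 0, 0, 0, 0.31, 0],
    [0.1, 1, 0, 0, 0, 0.31, 0],
    [0.1, 1, 0, 0, 0, 0.31, 0],
    [0.1, 1, 0, 0, 0, 0.31, 0],
    [0.1, 1, 0, 0, 0, 0.31, 0],
  ],
)

```text
clock: 1.4
eef_pos: [443.7, -154.4, 196.5]
eef_rot: [3.141, 0.0, 1.824]
wrist_force: [0.3, -0.6, 0.8]
finger_gap: 93.9
finger_force: 0.0
```

Request:
jog_arm(
  series=[
    [0, 1, 0, 0, 0, 0.31, 0],
    [0, 1, 0, 0, 0, 0.31, 0],
    [0, 1, 0, 0, 0, 0.31, 0],
    [0, 1, 0, 0, 0, 0.31, 0],
    [0, 1, 0, 0, 0, 0.31, 0],
  ],
)

```text
clock: 1.82
eef_pos: [443.7, -35.2, 196.3]
eef_rot: [-3.142, 0.0, 2.306]
wrist_force: [0.0, -0.9, 1.3]
finger_gap: 93.8
finger_force: 0.0
```

Request:
jog_arm(
  series=[
    [0, 1, 0, 0, 0, 0.31, 0],
    [0, 1, 0, 0, 0, 0.31, 0],
    [0, 1, 0, 0, 0, 0.31, 0],
    [0, 1, 0, 0, 0, 0.31, 0],
    [0, 1, 0, 0, 0, 0.31, 0],
  ],
)

```text
clock: 2.23
eef_pos: [443.9, 84.3, 196.1]
eef_rot: [-3.141, -0.0, 2.79]
wrist_force: [1.0, -0.5, -0.7]
finger_gap: 93.9
finger_force: 0.0
```

Request:
jog_arm(
  series=[
    [0, 0.58, 0, 0, 0, 0.3, 0],
    [0, 0.58, 0, 0, 0, 0.3, 0],
    [0, 0.58, 0, 0, 0, 0.3, 0],
    [0, 0.58, 0, 0, 0, 0.3, 0],
    [0, 0.58, 0, 0, 0, 0.3, 0],
    [0, 0.58, 0, 0, 0, 0.3, 0],
  ],
)

```text
clock: 2.73
eef_pos: [444.2, 152.5, 196.2]
eef_rot: [-3.141, -0.0, -3.033]
wrist_force: [0.9, -0.3, 0.1]
finger_gap: 94.0
finger_force: 0.0
```

Run:
```python
from cell import manip
import cv2,pickle
s=manip.read_state();c=manip.camera("wrist");print(s["eef_pos"],s["eef_rot"],s["joints"],s["clock"],manip.finger_overhang)
pickle.dump((s,c),open("w1.pkl","wb"));cv2.imwrite("pics/w1.png",cv2.convertScaleAbs(c["frame"][:,:,::-1],alpha=1.5))
```

```text
[444.16056356 152.50357837 196.237283  ] [-3.14138432e+00 -1.60338620e-04 -3.03278269e+00] [ 2.52838842e-01  1.09632192e-01  1.72190392e+00 -1.89557304e-04
  1.31024513e+00 -1.42671861e+00] 2.7333 8.0
```

View pics/w1.png

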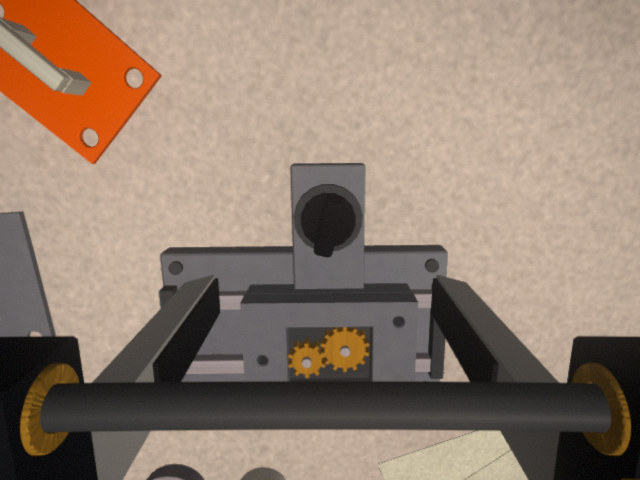

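The knob disc is centred at (328,218), with its bar running roughly down the image. Threads show at a (399,322) and c (263,360). Next, an overlay of the model on a brightened crop to check the bar angle.

Run:
```python
from h import *
s,c=pickle.load(open("w1.pkl","rb"));R,t=wrist_ext(c,s["eef_pos"],s["eef_rot"])
q=[556.31,168.4,.118]
for n,P,z in(("thr",PAT,80),("disc",np.array([[-112,0.]]),64),("lug",np.array([[-155,30],[-155,-30.]]),50)):print(n,project(c,place(q,P,z),R,t).round(1).tolist())
im=cv2.convertScaleAbs(c["frame"][150:310,220:433,::-1],alpha=4)
im=cv2.resize(im,(800,600),interpolation=cv2.INTER_CUBIC);f=800/213
k=place(q,np.array([[-112,0.]]),0)[0,:2]
for a,col in((0,(0,0,255)),(.15,(0,255,0))):
    p=project(c,place([*k,q[2]-a],np.array([[-21,-7],[21,-7],[21,7],[-21,7.]]),94),R,t)
    cv2.polylines(im,[np.int32((p-[220,150])*f)],True,col,1)
cv2.imwrite("pics/w1c.png",im)
```

```text
thr [[398.1, 322.1], [395.7, 395.2], [262.0, 360.3]]
disc [[328.4, 221.6]]
lug [[365.7, 164.5], [290.2, 165.2]]
```

View pics/w1c.png

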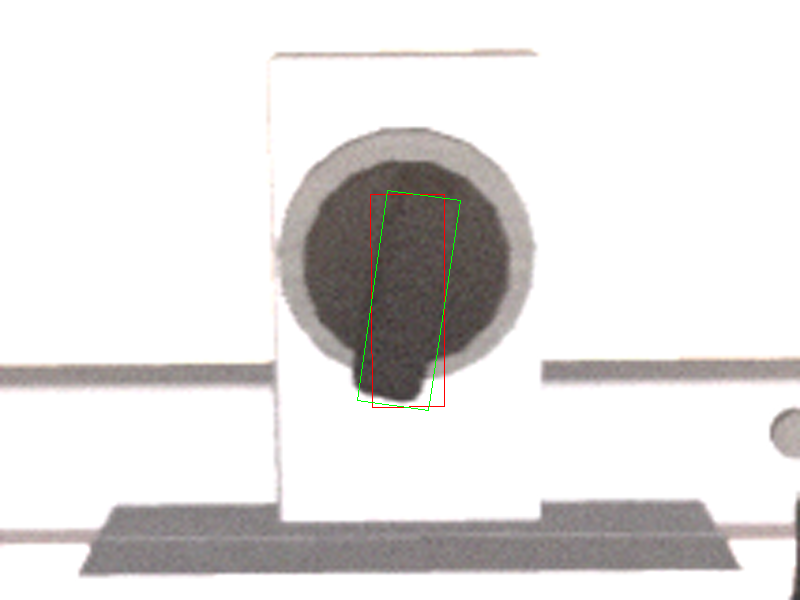

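The bar sits about 0.2 rad clockwise of fully loose, so bar yaw is about -0.08. Descending and gripping.

Request:
jog_arm(
  series=[
    [0, 0.02, -0.2, 0, 0, -0.12, 0],
    [0, 0.02, -0.5, 0, 0, -0.12, 0],
    [0, 0.02, -0.75, 0, 0, -0.12, 0],
    [0, 0.02, -1, 0, 0, -0.12, 0],
    [0, 0.02, -1, 0, 0, -0.12, 0],
    [0, 0.02, -1, 0, 0, -0.12, 0.4],
    [0, 0.02, -1, 0, 0, -0.12, 0.6],
    [0, 0.02, -1, 0, 0, -0.12, 0.7],
  ],
  grip_force=20,
)

```text
clock: 3.45
eef_pos: [444.7, 156.5, 78.3]
eef_rot: [3.141, 0.003, 3.071]
wrist_force: [-0.0, 0.3, 0.3]
finger_gap: 77.5
finger_force: 0.0
```

Request:
jog_arm(
  series=[
    [0, 0, 0, 0, 0, 0, 0.75],
    [0, 0, 0, 0, 0, 0, 0.8],
    [0, 0, 0, 0, 0, 0, 0.85],
    [0, 0, 0, 0, 0, 0, 0.9],
    [0, 0, 0, 0, 0, 0, 1],
    [0, 0, 0, 0, 0, 0, 1],
  ],
)

```text
clock: 3.95
eef_pos: [443.6, 156.5, 76.4]
eef_rot: [3.142, 0.0, 3.073]
wrist_force: [0.5, 0.7, -0.1]
finger_gap: 37.2
finger_force: 0.0
```

Request:
jog_arm(
  series=[
    [0, -0.01, 0, 0, 0, 0, 1],
    [0, -0.01, 0, 0, 0, 0, 1],
    [0, -0.01, 0, 0, 0, 0, 1],
    [0, -0.01, 0, 0, 0, 0, 1],
    [0, -0.01, 0, 0, 0, 0, 1],
    [0, -0.01, 0, 0, 0, 0, 1],
    [0, -0.01, 0, 0, 0, 0, 1],
    [0, -0.01, 0, 0, 0, 0, 1],
  ],
)

```text
clock: 4.62
eef_pos: [443.6, 155.3, 76.3]
eef_rot: [-3.142, -0.0, 3.073]
wrist_force: [0.2, 0.0, -0.7]
finger_gap: 0.5
finger_force: 0.0
```

Run:
```python
from cell import manip
import cv2,pickle,numpy as np
s=manip.read_state();print(s["finger_gap"],s["eef_pos"])
o=[]
for n in("scene","side"):
    c=manip.camera(n);pickle.dump((s,c),open(n+"2.pkl","wb"));f=c["frame"][:,:,::-1]
    x,y=(300,80) if n=="scene" else (260,270)
    o.append(cv2.convertScaleAbs(cv2.resize(f[y:y+150,x:x+100],(400,600),interpolation=cv2.INTER_CUBIC),alpha=2))
cv2.imwrite("pics/k2.png",np.hstack(o))
```

```text
0.545433360181675 [443.56986245 155.26479134  76.33253205]
```

View pics/k2.png

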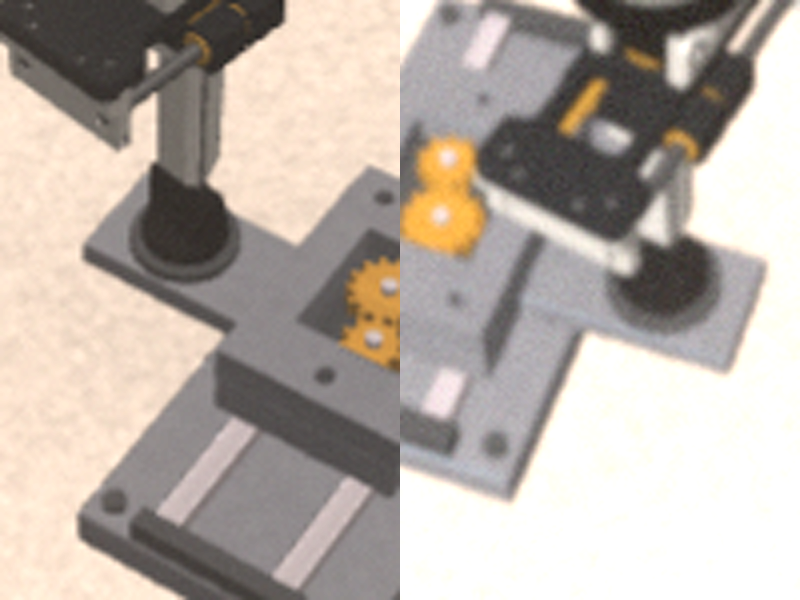

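Run:
```python
from h import *
s,A=pickle.load(open("scene2.pkl","rb"));_,B=pickle.load(open("side2.pkl","rb"))
X=np.array([[443.6,155.3,z] for z in(68,76,87,94,130)])
for n,c,o in(("scene",A,(300,80)),("side",B,(260,270))):
    print(n,"crop px tcp z68,76,87,94,130:",((project(c,X)-o)*4).round().tolist())
    for a in(0,.2,.6,1.2,1.6):
        print(a,((project(c,place([445,155.2,.118-a],np.array([[-21,0],[21,0.]]),94))-o)*4).round().tolist())
d0=cv2.imread("pics/scene0.png")[110:150,325:370].astype(int);d1=A["frame"][110:150,325:370,::-1].astype(int)
```

```text
scene crop px tcp z68,76,87,94,130: [[182.0, 215.0], [183.0, 204.0], [183.0, 189.0], [184.0, 179.0], [185.0, 125.0]]
0 [[150.0, 162.0], [222.0, 198.0]]
0.2 [[155.0, 157.0], [217.0, 203.0]]
0.6 [[169.0, 150.0], [202.0, 210.0]]
1.2 [[195.0, 149.0], [177.0, 212.0]]
1.6 [[210.0, 154.0], [161.0, 207.0]]
side crop px tcp z68,76,87,94,130: [[259.0, 266.0], [259.0, 257.0], [258.0, 244.0], [258.0, 236.0], [257.0, 191.0]]
0 [[299.0, 247.0], [213.0, 222.0]]
0.2 [[295.0, 254.0], [217.0, 215.0]]
0.6 [[283.0, 266.0], [229.0, 204.0]]
1.2 [[257.0, 274.0], [254.0, 197.0]]
1.6 [[239.0, 271.0], [272.0, 199.0]]
```

Run:
```python
from h import *
from cell import manip
w=manip.camera("wrist")["frame"][:,:,::-1]
g=lambda i:(255*(i/255.)**.45).astype(np.uint8)
_,A=pickle.load(open("scene2.pkl","rb"));_,B=pickle.load(open("side2.pkl","rb"))
cr=lambda f,x,y,w,h:g(cv2.resize(f[y:y+h,x:x+w],(400,300),interpolation=cv2.INTER_CUBIC))
a=A["frame"][:,:,::-1];b=B["frame"][:,:,::-1];a0=cv2.imread("pics/scene0.png")
cv2.imwrite("pics/k3.png",np.vstack([np.hstack([cr(w,220,150,220,165),cr(b,300,300,60,45)]),np.hstack([cr(a0,318,103,60,45),cr(a,318,103,60,45)])]))
```

```text
(no output)
```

View pics/k3.png

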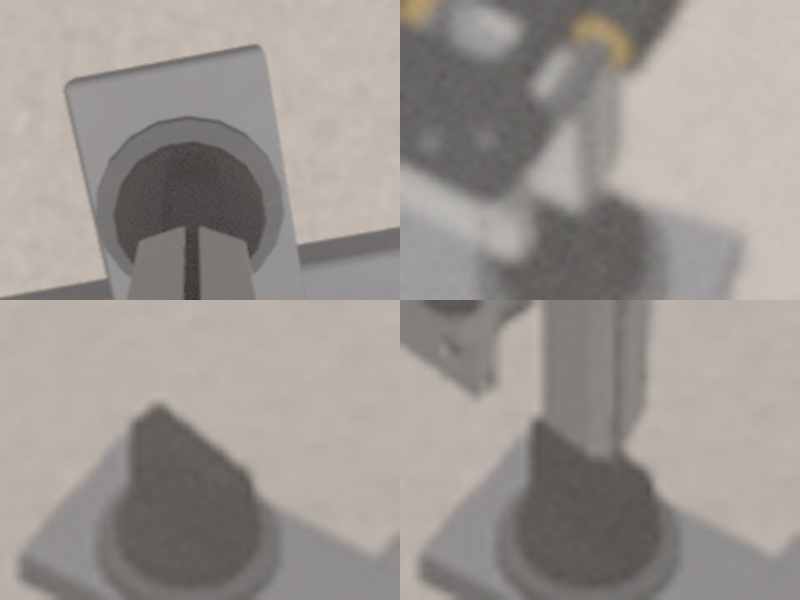

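Both views show the shut fingertips ending at z ≈ 93–95, just above the bar top, so the real fingertips sit about 25 mm shorter than the stated overhang. I'll open, go 23 mm lower (open fingers straddle the lug) and close again.

Request:
jog_arm(
  series=[
    [0, 0, 0.1, 0, 0, 0, 0],
    [0, 0, 0.1, 0, 0, 0, 0],
    [0, 0, 0.1, 0, 0, 0, 0],
    [0, 0, 0.1, 0, 0, 0, 0],
    [0, 0, 0.1, 0, 0, 0, 0],
    [0, 0, 0.1, 0, 0, 0, 0],
    [0, 0, 0.1, 0, 0, 0, 0],
    [0, 0, 0.1, 0, 0, 0, 0],
  ],
)

```text
clock: 5.43
eef_pos: [443.5, 155.2, 88.2]
eef_rot: [-3.141, -0.0, 3.073]
wrist_force: [-0.4, 0.2, 0.4]
finger_gap: 50.4
finger_force: 0.0
```

Request:
jog_arm(
  series=[
    [0, 0, -0.1, 0, 0, 0, 0.2],
    [0.01, 0, -0.2, 0, 0, 0, 0.2],
    [0.01, 0, -0.3, 0, 0, 0, 0.2],
    [0.01, 0, -0.3, 0, 0, 0, 0.3],
    [0.01, 0, -0.3, 0, 0, 0, 1],
    [0.01, 0, -0.3, 0, 0, 0, 1],
    [0.01, 0, -0.3, 0, 0, 0, 1],
    [0.01, 0, -0.3, 0, 0, 0, 1],
  ],
)

```text
clock: 6.1
eef_pos: [445.1, 155.4, 53.0]
eef_rot: [3.141, 0.001, 3.073]
wrist_force: [0.8, 0.2, 0.3]
finger_gap: 43.9
finger_force: 0.0
```

Request:
jog_arm(
  series=[
    [0, 0, 0, 0, 0, 0, 1],
    [0, 0, 0, 0, 0, 0, 1],
    [0, 0, 0, 0, 0, 0, 1],
    [0, 0, 0, 0, 0, 0, 1],
    [0, 0, 0, 0, 0, 0, 1],
    [0, 0, 0, 0, 0, 0, 1],
  ],
)

```text
clock: 6.6
eef_pos: [444.7, 155.1, 52.4]
eef_rot: [-3.141, -0.0, 3.073]
wrist_force: [-1.8, -2.5, 2.8]
finger_gap: 13.8
finger_force: 19.8
```

The gap reads 13.8 mm: the bar is gripped. Turning clockwise.

Request:
jog_arm(
  series=[
    [0, 0, 0, 0, 0, -0.07, 1],
    [0, 0, 0, 0, 0, -0.14, 1],
    [0, 0, 0, 0, 0, -0.21, 1],
    [0, 0, 0, 0, 0, -0.28, 1],
    [0, 0, 0, 0, 0, -0.35, 1],
    [0, 0, 0, 0, 0, -0.42, 1],
    [0, 0, 0, 0, 0, -0.45, 1],
    [0, 0, 0, 0, 0, -0.45, 1],
  ],
  grip_force=30,
)

```text
clock: 7.27
eef_pos: [444.6, 154.6, 52.4]
eef_rot: [-3.14, 0.0, 2.363]
wrist_force: [-3.4, -7.4, 5.4]
finger_gap: 14.0
finger_force: 29.9
```

Request:
jog_arm(
  series=[
    [0, 0, 0, 0, 0, -0.07, 1],
    [0, 0, 0, 0, 0, -0.14, 1],
    [0, 0, 0, 0, 0, -0.21, 1],
    [0, 0, 0, 0, 0, -0.28, 1],
    [0, 0, 0, 0, 0, -0.35, 1],
    [0, 0, 0, 0, 0, -0.4, 1],
    [0, 0, 0, 0, 0, -0.42, 1],
    [0, 0, 0, 0, 0, -0.42, 1],
  ],
)

```text
clock: 7.93
eef_pos: [444.0, 154.4, 52.4]
eef_rot: [-3.139, 0.001, 1.705]
wrist_force: [-6.9, -8.6, 8.3]
finger_gap: 13.9
finger_force: 29.9
```

```bash
python3 -c "
from cell import manip
s=manip.read_state();print({k:s[k].round(3) if hasattr(s[k],'round') else s[k] for k in('eef_pos','eef_rot','wrist_force','moment','finger_gap','clock')})"
```

```text
{'eef_pos': array([444.014, 154.399,  52.352]), 'eef_rot': array([-3.139e+00,  1.000e-03,  1.705e+00]), 'wrist_force': array([-6.933, -8.589,  8.283]), 'moment': array([-1.725,  1.114,  0.017]), 'finger_gap': 13.895995844578955, 'clock': 7.9333}
```

Request:
jog_arm(
  series=[
    [0, 0, 0, 0, 0, -0.02, 1],
    [0, 0, 0, 0, 0, -0.04, 1],
    [0, 0, 0, 0, 0, -0.05, 1],
    [0, 0, 0, 0, 0, -0.05, 1],
  ],
)

```text
clock: 8.27
eef_pos: [444.0, 154.5, 52.4]
eef_rot: [-3.14, 0.002, 1.628]
wrist_force: [-5.3, -7.3, 8.7]
finger_gap: 13.6
finger_force: 30.5
```

```bash
python3 -c "
from cell import manip
s=manip.read_state();print({k:s[k].round(3) if hasattr(s[k],'round') else s[k] for k in('eef_pos','eef_rot','wrist_force','moment','finger_gap','clock')})"
```

```text
{'eef_pos': array([443.993, 154.473,  52.362]), 'eef_rot': array([-3.140e+00,  2.000e-03,  1.628e+00]), 'wrist_force': array([-5.264, -7.347,  8.748]), 'moment': array([-1.563,  1.253,  0.595]), 'finger_gap': 13.572612338248414, 'clock': 8.2667}
```

The yaw moment rose to 0.6 N m: the stop is reached. Releasing with a partial opening and lifting.

Request:
jog_arm(
  series=[
    [0, 0, 0, 0, 0, 0, 0.65],
    [0, 0, 0, 0, 0, 0, 0.65],
    [0, 0, 0, 0, 0, 0, 0.65],
    [0, 0, 0, 0, 0, 0, 0.65],
    [0, 0, 0.3, 0, 0, 0, 0.65],
    [0, 0, 0.6, 0, 0, 0, 0.65],
    [0, 0, 1, 0, 0, 0, 0.65],
    [0, 0, 1, 0, 0, 0, 0.65],
  ],
  grip_force=20,
)

```text
clock: 8.93
eef_pos: [447.0, 156.0, 178.7]
eef_rot: [3.133, -0.002, 1.628]
wrist_force: [0.8, -0.2, 1.0]
finger_gap: 32.6
finger_force: 0.0
```

Run:
```python
from h import *
from cell import manip
s=manip.read_state();print(s["eef_pos"],s["finger_gap"])
o=[]
g=lambda i:(255*(i/255.)**.5).astype(np.uint8)
for n,(x,y) in(("scene",(318,103)),("side",(225,265))):
    c=manip.camera(n);pickle.dump((s,c),open(n+"4.pkl","wb"));f=c["frame"][:,:,::-1]
    o.append(g(cv2.resize(f[y:y+100,x:x+133],(400,300),interpolation=cv2.INTER_CUBIC)))
w=manip.camera("wrist");pickle.dump((s,w),open("w4.pkl","wb"))
o.append(g(cv2.resize(w["frame"][:,:,::-1],(400,300),interpolation=cv2.INTER_AREA)))
o.append(g(cv2.resize(w["frame"][150:300,225:425,::-1],(400,300),interpolation=cv2.INTER_CUBIC)))
cv2.imwrite("pics/k4.png",np.vstack([np.hstack(o[:2]),np.hstack(o[2:])]))
```

```text
[446.95662306 155.95112743 178.67549037] 32.58750514838676
```

View pics/k4.png

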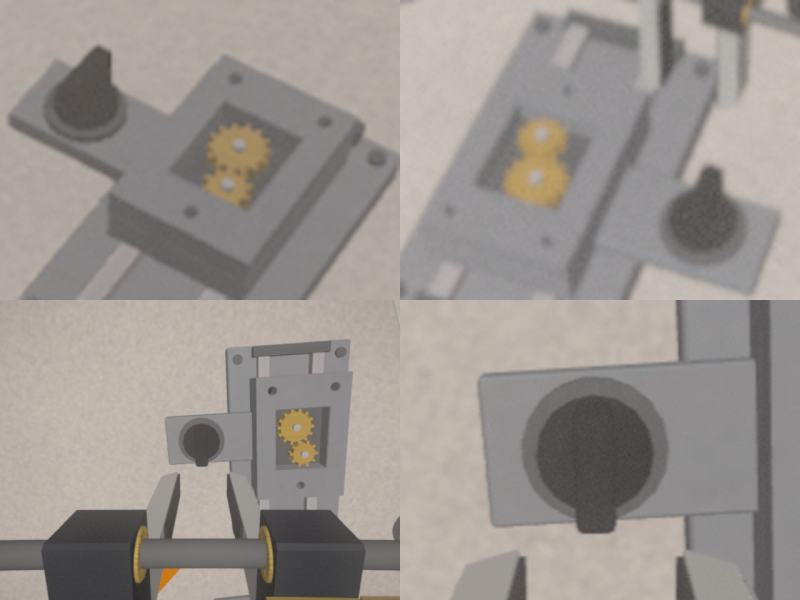

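The knob bar now lies across the lug, so it is locked. The threads in the scene crop are unmoved. On to the cover.

Request:
jog_arm(
  series=[
    [0.2, -0.6, 0.1, 0, 0, -0.3, 0],
    [0.31, -0.87, 0.1, 0, 0, -0.31, 0],
    [0.31, -0.87, 0.1, 0, 0, -0.31, 0],
    [0.31, -0.87, 0.1, 0, 0, -0.31, 0],
    [0.31, -0.87, 0.1, 0, 0, -0.31, 0],
  ],
)

```text
clock: 9.5
eef_pos: [481.6, 49.6, 182.3]
eef_rot: [-3.139, 0.001, 1.133]
wrist_force: [-1.3, 0.2, -1.0]
finger_gap: 62.7
finger_force: 0.0
```

Request:
jog_arm(
  series=[
    [0.31, -0.87, 0, 0, 0, -0.31, 0],
    [0.31, -0.87, 0, 0, 0, -0.31, 0],
    [0.31, -0.87, 0, 0, 0, -0.31, 0],
    [0.31, -0.87, 0, 0, 0, -0.31, 0],
    [0.31, -0.87, 0, 0, 0, -0.31, 0],
  ],
)

```text
clock: 9.92
eef_pos: [518.8, -53.9, 182.5]
eef_rot: [-3.139, 0.002, 0.651]
wrist_force: [0.0, -0.0, -0.4]
finger_gap: 93.1
finger_force: 0.0
```

Request:
jog_arm(
  series=[
    [0.32, -0.86, 0, 0, 0, -0.3, 0],
    [0.32, -0.86, 0, 0, 0, -0.3, 0],
    [0.32, -0.86, 0, 0, 0, -0.3, 0],
    [0.32, -0.86, 0, 0, 0, -0.3, 0],
    [0.32, -0.86, 0, 0, 0, -0.3, 0],
    [0.32, -0.86, 0, 0, 0, -0.3, 0],
    [0.32, -0.86, 0, 0, 0, -0.3, 0],
  ],
)

```text
clock: 10.5
eef_pos: [557.4, -155.3, 184.0]
eef_rot: [-3.141, 0.0, 0.191]
wrist_force: [1.2, 0.7, 0.1]
finger_gap: 93.8
finger_force: 0.0
```

Run:
```python
from h import *
from cell import manip
s=manip.read_state();c=manip.camera("wrist");pickle.dump((s,c),open("w5.pkl","wb"))
print(s["eef_pos"],s["eef_rot"],np.abs(s["qd"]).max())
R,t=wrist_ext(c,s["eef_pos"],s["eef_rot"])
q=[557.3,-157.8,-1.384];print(project(c,place(q,PAT,6),R,t).round(1).tolist(),project(c,place(q,np.array([[0,-32],[0,32.]]),46),R,t).round(1).tolist())
im=cv2.convertScaleAbs(c["frame"][:,:,::-1],alpha=1.6)
for p in project(c,place(q,PAT,6),R,t):cv2.circle(im,tuple(int(v) for v in p),4,(0,0,255),1)
for p in project(c,place(q,np.array([[-7,-32],[-7,32.],[7,32],[7,-32]]),46),R,t):cv2.circle(im,tuple(int(v) for v in p),3,(0,255,0),1)
cv2.imwrite("pics/w5.png",im)
```

```text
[ 557.40831247 -155.25105857  184.02282859] [-3.14115427e+00  4.94553191e-04  1.90967201e-01] 0.023824054973748142
[[289.7, 147.6], [366.6, 148.0], [327.4, 269.4]] [[327.8, 258.5], [328.4, 180.4]]
```

View pics/w5.png

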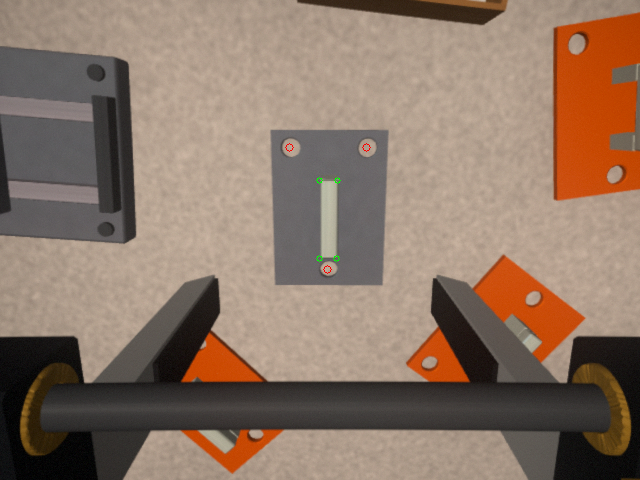

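The model overlay lands on the three holes and the grip bar to within about 1 px. Descending, with the measured fingertip offset in mind (tips about 18 mm above the TCP).

Request:
jog_arm(
  series=[
    [0, -0.015, -0.25, 0, 0, 0, 0],
    [0, -0.015, -0.5, 0, 0, 0, 0],
    [0, -0.015, -0.75, 0, 0, 0, 0],
    [0, -0.015, -0.9, 0, 0, 0, 0],
    [0, -0.015, -0.9, 0, 0, 0, 0],
    [0, -0.015, -0.9, 0, 0, 0, 0],
  ],
)

```text
clock: 11.05
eef_pos: [557.5, -157.8, 76.5]
eef_rot: [-3.141, 0.001, 0.186]
wrist_force: [1.0, 0.3, -0.1]
finger_gap: 93.5
finger_force: 0.0
```

Request:
jog_arm(
  series=[
    [0, 0, -0.1, 0, 0, 0, 0],
    [0, 0, -0.2, 0, 0, 0, 0],
    [0, 0, -0.3, 0, 0, 0, 0],
    [0, 0, -0.4, 0, 0, 0, 0],
    [0, 0, -0.5, 0, 0, 0, 0],
    [0, 0, -0.55, 0, 0, 0, 0],
    [0, 0, -0.55, 0, 0, 0, 0],
    [0, 0, -0.55, 0, 0, 0, 0],
  ],
)

```text
clock: 11.72
eef_pos: [557.5, -158.5, 10.1]
eef_rot: [-3.141, 0.0, 0.183]
wrist_force: [1.1, -0.9, 0.4]
finger_gap: 94.1
finger_force: 0.0
```

Now close (grip 25 N), nudging y by +1 mm.

Request:
jog_arm(
  series=[
    [0, 0.007, 0, 0, 0, 0, 1],
    [0, 0.007, 0, 0, 0, 0, 1],
    [0, 0.007, 0, 0, 0, 0, 1],
    [0, 0.007, 0, 0, 0, 0, 1],
    [0, 0.007, 0, 0, 0, 0, 1],
    [0, 0.007, 0, 0, 0, 0, 1],
    [0, 0.007, 0, 0, 0, 0, 1],
    [0, 0.007, 0, 0, 0, 0, 1],
  ],
  grip_force=30,
)

```text
clock: 12.38
eef_pos: [557.6, -157.7, 10.4]
eef_rot: [3.142, -0.0, 0.183]
wrist_force: [0.2, 0.1, 0.5]
finger_gap: 44.1
finger_force: 0.0
```

Request:
jog_arm(
  series=[
    [0, 0, 0, 0, 0, 0, 1],
    [0, 0, 0, 0, 0, 0, 1],
    [0, 0, 0, 0, 0, 0, 1],
    [0, 0, 0, 0, 0, 0, 1],
    [0, 0, 0, 0, 0, 0, 1],
    [0, 0, 0, 0, 0, 0, 1],
    [0, 0, 0, 0, 0, 0, 1],
    [0, 0, 0, 0, 0, 0, 1],
  ],
)

```text
clock: 13.05
eef_pos: [557.6, -157.7, 10.4]
eef_rot: [3.142, -0.0, 0.183]
wrist_force: [-0.3, -0.4, -0.7]
finger_gap: 13.4
finger_force: 30.0
```

Request:
jog_arm(
  series=[
    [0, 0, 0.08, 0, 0, 0, 1],
    [0, 0, 0.2, 0, 0, 0, 1],
    [0, 0, 0.4, 0, 0, 0, 1],
    [0, 0, 0.6, 0, 0, 0, 1],
    [0, 0, 0.8, 0, 0, 0, 1],
    [0, 0, 0.95, 0, 0, 0, 1],
    [0, 0, 1, 0, 0, 0, 1],
    [0, 0, 1, 0, 0, 0, 1],
  ],
  grip_force=40,
)

```text
clock: 13.72
eef_pos: [558.1, -157.8, 132.0]
eef_rot: [3.14, -0.002, 0.183]
wrist_force: [-0.3, 0.7, -2.2]
finger_gap: 13.6
finger_force: 40.0
```

Request:
jog_arm(
  series=[
    [0, 0.1, 0.1, 0, 0, 0.04, 1],
    [0, 0.25, 0.2, 0, 0, 0.09, 1],
    [0, 0.4, 0.25, 0, 0, 0.14, 1],
    [0, 0.55, 0.25, 0, 0, 0.19, 1],
    [0, 0.7, 0.25, 0, 0, 0.24, 1],
    [0, 0.82, 0.25, 0, 0, 0.29, 1],
    [0, 0.9, 0.25, 0, 0, 0.32, 1],
    [0, 0.9, 0.25, 0, 0, 0.32, 1],
  ],
)

```text
clock: 14.38
eef_pos: [557.0, -48.1, 158.9]
eef_rot: [-3.14, 0.001, 0.69]
wrist_force: [0.7, -1.1, -3.3]
finger_gap: 13.8
finger_force: 40.0
```

Request:
jog_arm(
  series=[
    [0, 0.1, 0, 0, 0, 0.04, 1],
    [0, 0.25, 0, 0, 0, 0.09, 1],
    [0, 0.4, 0, 0, 0, 0.14, 1],
    [0, 0.55, 0, 0, 0, 0.19, 1],
    [0, 0.7, 0, 0, 0, 0.24, 1],
    [0, 0.82, 0, 0, 0, 0.29, 1],
    [0, 0.9, 0, 0, 0, 0.32, 1],
    [0, 0.9, 0, 0, 0, 0.32, 1],
  ],
)

```text
clock: 15.05
eef_pos: [557.2, 59.2, 159.3]
eef_rot: [-3.14, 0.001, 1.19]
wrist_force: [-0.5, 0.8, -1.7]
finger_gap: 13.6
finger_force: 40.0
```

Request:
jog_arm(
  series=[
    [0, 0.1, 0, 0, 0, 0.04, 1],
    [0, 0.25, 0, 0, 0, 0.09, 1],
    [0, 0.4, 0, 0, 0, 0.14, 1],
    [0, 0.55, 0, 0, 0, 0.19, 1],
    [0, 0.7, 0, 0, 0, 0.24, 1],
    [0, 0.82, 0, 0, 0, 0.29, 1],
    [0, 0.9, 0, 0, 0, 0.32, 1],
    [0, 0.9, 0, 0, 0, 0.32, 1],
  ],
)

```text
clock: 15.72
eef_pos: [557.5, 166.7, 159.5]
eef_rot: [-3.14, 0.0, 1.691]
wrist_force: [-0.2, -0.5, -1.5]
finger_gap: 13.3
finger_force: 40.0
```

Request:
jog_arm(
  series=[
    [-0.008, 0.01, -0.06, 0, 0, 0, 1],
    [-0.008, 0.01, -0.15, 0, 0, 0, 1],
    [-0.008, 0.01, -0.25, 0, 0, 0, 1],
    [-0.008, 0.01, -0.35, 0, 0, 0, 1],
    [-0.008, 0.01, -0.42, 0, 0, 0, 1],
    [-0.008, 0.01, -0.46, 0, 0, 0, 1],
    [-0.008, 0.01, -0.46, 0, 0, 0, 1],
    [-0.008, 0.01, -0.46, 0, 0, 0, 1],
  ],
)

```text
clock: 16.38
eef_pos: [556.7, 167.5, 105.1]
eef_rot: [-3.141, 0.0, 1.691]
wrist_force: [-0.2, -0.4, -1.9]
finger_gap: 13.2
finger_force: 40.0
```

Request:
jog_arm(
  series=[
    [0, 0, 0, 0, 0, 0, 1],
    [0, 0, 0, 0, 0, 0, 1],
    [0, 0, 0, 0, 0, 0, 1],
  ],
)

```text
clock: 16.63
eef_pos: [556.8, 167.6, 105.7]
eef_rot: [3.141, -0.0, 1.691]
wrist_force: [0.2, 0.1, -2.4]
finger_gap: 13.5
finger_force: 40.0
```

Run:
```python
from h import *
from cell import manip
s=manip.read_state();print(s["eef_pos"],s["eef_rot"],s["wrist_force"])
g=lambda i:(255*(i/255.)**.55).astype(np.uint8)
o=[]
for n,(x,y,w,h) in(("scene",(340,90,107,80)),("side",(222,265,133,100))):
    c=manip.camera(n);pickle.dump((s,c),open(n+"6.pkl","wb"))
    o.append(g(cv2.resize(c["frame"][y:y+h,x:x+w,::-1],(400,300),interpolation=cv2.INTER_CUBIC)))
c=manip.camera("wrist");pickle.dump((s,c),open("w6.pkl","wb"))
i=c["frame"][:,:,::-1]
o.append(g(cv2.resize(i,(400,300),interpolation=cv2.INTER_AREA)));o.append(g(cv2.resize(i[100:280,205:445],(400,300),interpolation=cv2.INTER_CUBIC)))
cv2.imwrite("pics/f6.png",np.vstack([np.hstack(o[:2]),np.hstack(o[2:])]))
```

```text
[556.84493238 167.58445183 105.65726895] [ 3.14069210e+00 -1.05480178e-04  1.69097429e+00] [ 0.16868588  0.13817619 -2.44139927]
```

View pics/f6.png

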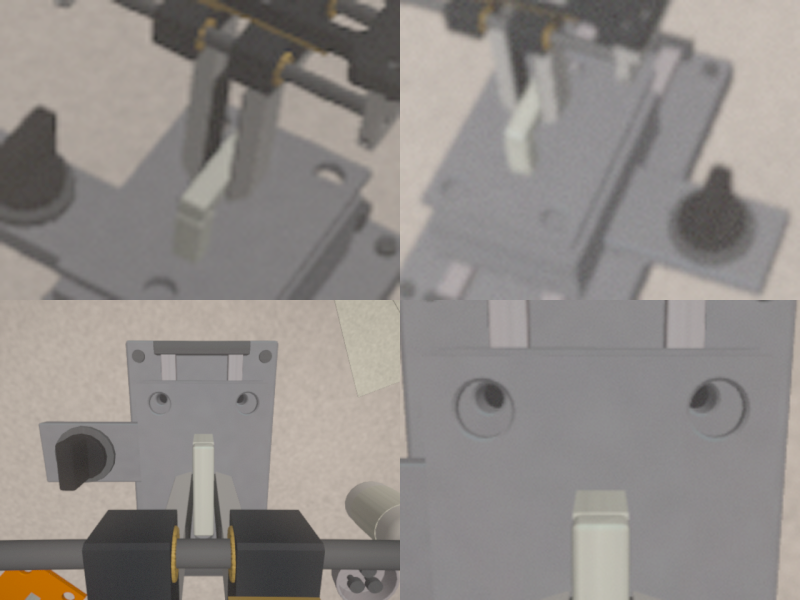

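The cover is over the carriage with hole c nearest the scene camera. In the wrist crop, holes a and b are centred at (485,107) and (718,107), with the dark thread mouths visible through them at (491,96) and (702,99). That was the last picture; the rest I'll measure numerically.

Run:
```python
from h import *
s,c=pickle.load(open("w6.pkl","rb"));R,t=wrist_ext(c,s["eef_pos"],s["eef_rot"])
k=.6;o=np.array([205,100])
H=np.array([(85.5,107.5),(318.5,108)])*k+o
g=cv2.GaussianBlur(cv2.cvtColor(c["frame"],cv2.COLOR_RGB2GRAY),(3,3),0)
T=[]
for h in H:
    x,y=h.astype(int);w=g[y-20:y+21,x-20:x+21];m=w<w.min()+18;yy,xx=np.nonzero(m)
    T.append((xx.mean()+x-20,yy.mean()+y-20));print("thread px",T[-1],"area",m.sum(),"bbox",xx.min()+x-20,xx.max()+x-20,yy.min()+y-20,yy.max()+y-20)
T=np.array(T);print("holes px",H.tolist())
print("thread spacing expected@z80",np.diff(project(c,place([556.3,168.4,.118],PAT[:2],80),R,t),axis=0),"meas",np.diff(T,axis=0))
car,_=fit([(c,R,t,T)],PAT[:2],80,(556,168,.118));print("carriage",car.round(3),_)
for z in(98,101,104):
    q,r=fit([(c,R,t,H)],PAT[:2],z,(556,168,.118));print("cover",z,q.round(3),r)
# carriage from earlier wrist views with no cover
s,c=pickle.load(open("w1.pkl","rb"));R,t=wrist_ext(c,s["eef_pos"],s["eef_rot"])
g=cv2.GaussianBlur(cv2.cvtColor(c["frame"],cv2.COLOR_RGB2GRAY),(3,3),0);T=[]
for x,y in((399,322),(263,360)):
    w=g[y-9:y+10,x-9:x+10].astype(float);wt=np.clip(np.median(w)-12-w,0,None);Y,X=np.mgrid[-9:10,-9:10];T.append((x+(wt*X).sum()/wt.sum(),y+(wt*Y).sum()/wt.sum()))
print("w1",T,fit([(c,R,t,np.array(T))],PAT[[0,2]],80,(556,168,.118)))
s,c=pickle.load(open("w5.pkl","rb"))
```

```text
thread px (np.float64(259.94805194805195), np.float64(156.37662337662337)) area 154 bbox 252 266 150 164
thread px (np.float64(386.65), np.float64(157.6357142857143)) area 140 bbox 380 393 151 164
holes px [[256.3, 164.5], [396.1, 164.8]]
thread spacing expected@z80 [[127.69818755   0.37870094]] meas [[126.70194805   1.25909091]]
carriage [5.55727e+02 1.69391e+02 1.11000e-01] [-0.6  0.   0.6  0. ]
cover 98 [5.57822e+02 1.67342e+02 1.19000e-01] [ 0.8 -0.  -0.8 -0. ]
cover 101 [5.57781e+02 1.67583e+02 1.19000e-01] [-0.2  0.   0.2  0. ]
cover 104 [5.57740e+02 1.67824e+02 1.19000e-01] [-1.3  0.1  1.3  0.1]
w1 [(np.float64(398.39890710382514), np.float64(321.3119721808246)), (np.float64(262.39395700174316), np.float64(360.0040674026729))] (array([5.55784678e+02, 1.68649454e+02, 1.21588041e-01]), array([ 0., -0., -0.,  0.]))
```

Run:
```python
from h import *
for n,L,o,k,idx in(("scene6",[(330,175),(160,287)],(340,90),(107/400,80/300),[1,2]),("side6",[(155,215),(50,185)],(222,265),(133/400,1/3),[0,1])):
    s,c=pickle.load(open(n+".pkl","rb"))
    print(n,fit([(c,c["R"],c["t"],np.array(L)*k+o)],PAT[idx],101,(556,168,.118)))
```

```text
scene6 (array([5.58495380e+02, 1.69661004e+02, 1.08340112e-01]), array([ 0.1, -0.1, -0.1,  0.1]))
side6 (array([5.59823038e+02, 1.64934813e+02, 1.48499245e-01]), array([-0.8, -0.4,  0.8,  0.4]))
```

Request:
jog_arm(
  series=[
    [-0.015, 0.012, -0.02, 0, 0, -0.002, 1],
    [-0.015, 0.012, -0.03, 0, 0, -0.002, 1],
    [-0.015, 0.012, -0.03, 0, 0, -0.002, 1],
    [-0.015, 0.012, -0.03, 0, 0, -0.002, 1],
    [-0.015, 0.012, -0.03, 0, 0, -0.002, 1],
    [-0.015, 0.012, -0.03, 0, 0, -0.002, 1],
  ],
)

```text
clock: 17.28
eef_pos: [554.9, 168.9, 101.6]
eef_rot: [3.141, -0.0, 1.688]
wrist_force: [-0.3, 0.2, -2.3]
finger_gap: 13.5
finger_force: 40.0
```

Run:
```python
from h import *
from cell import manip
s=manip.read_state();c=manip.camera("wrist");R,t=wrist_ext(c,s["eef_pos"],s["eef_rot"]);pickle.dump((s,c),open("w7.pkl","wb"))
z0=105.66-10.4;dz=s["eef_pos"][2]-105.66
print(s["eef_pos"],s["eef_rot"],s["finger_force"],"underside",z0+dz)
g=cv2.GaussianBlur(cv2.cvtColor(c["frame"],cv2.COLOR_RGB2GRAY),(3,3),0);T=[]
H=np.array([(256.3,164.5),(396.1,164.8)]) # the cover is fixed in the hand, so the holes keep their pixels
for h in H:
    x,y=h.astype(int);w=g[y-20:y+21,x-20:x+21];m=w<w.min()+18;yy,xx=np.nonzero(m);T.append((xx.mean()+x-20,yy.mean()+y-20));print(T[-1],m.sum(),np.ptp(xx),np.ptp(yy))
a,_=fit([(c,R,t,np.array(T))],PAT[:2],80,(556,168,.118));b,r=fit([(c,R,t,H)],PAT[:2],z0+dz+6,(556,168,.118));print(a.round(3),b.round(3),(a-b).round(3))
w6=pickle.load(open("w6.pkl","rb"))[1]["frame"]
print("hand-frame patch shift (cover bar):",cv2.phaseCorrelate(np.float32(cv2.cvtColor(w6,cv2.COLOR_RGB2GRAY)[190:260,300:350]),np.float32(cv2.cvtColor(c["frame"],cv2.COLOR_RGB2GRAY)[190:260,300:350])))
```

```text
[554.87150906 168.92606611 101.6065228 ] [ 3.14149035e+00 -6.04268648e-06  1.68781688e+00] 39.99693989753723 underside 91.20652279718088
(np.float64(262.05405405405406), np.float64(160.28378378378378)) 148 14 13
(np.float64(389.50847457627117), np.float64(160.5593220338983)) 177 15 13
[5.55571e+02 1.69506e+02 1.16000e-01] [5.55800e+02 1.68943e+02 1.16000e-01] [-0.229  0.563  0.   ]
hand-frame patch shift (cover bar): ((-0.05440602426107688, 0.03387365169172085), 0.9806949435340033)
```

Residual misalignment is about 0.6 mm, the underside is about 11 mm above the carriage, and the cover is still and unslipped in the grip. Handing in.

```bash
python3 -c "
from cell import manip
print(manip.sign_off())"
```

```text
the job is handed in; nothing more can be done
None
```

I handed the job in with the knob turned clockwise to its stop and the cover held level about 11 mm above the carriage. Holes a and b measured about 0.6 mm off their threads; c was hidden from the last view, and the hand-in gave no verdict.

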